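# Shim the rocking kneading board

### The arm

A 6-joint arm with a two-finger parallel gripper is mounted at the origin on the work surface. World frame = base frame: x ahead of the robot, y to its left, z up, the work surface at z = 0. Lengths are in m, angles in degrees, forces in N, time in s.
With the tool pointing down it reaches from about 0.4 to 0.825 m from the base axis. Payload 7 kg.
Tool frame: the origin (TCP) lies midway between the tips of the shut fingers; the grasp point (between the pads) lies ctrl.tcp_to_grasp behind it (ctrl.tcp_to_grasp is the distance from the TCP to the grasp point, in m); y points along the fingers, z is the direction in which the jaws open and shut, and the axes are right-handed (so a half turn about y gives the same grasp; the last joint's range is limited). The gripper opens to 88 mm and grips with 3 to 60 N. Pads are 19 mm wide; open, the fingers measure 130 mm over their backs; the gripper's body (78 mm by 193 mm) begins 47 mm behind the grasp point.
Start: joints at [-48.638, 20.546, 0.682, 0, -70.136, -16.507], TCP at [0.284, -0.612, 0.227] pointing down, gripper open.
Joint ranges: [-176.03, 176.03], [-82.01, 121.73], [-58.28, 71.71], [-173.87, 95.51], [-174.79, -0.11], [-173.66, 173.66]. Speed limits (degrees/s): [136.94, 136.94, 172.46, 180, 180, 180].

### API

Orientations are given as [roll, pitch, yaw] about the fixed x, y, z axes, in that order (R = Rz(yaw) Ry(pitch) Rx(roll)).
In Python, from plant import ctrl, snapshot, silhouettes gives the robot as it stands.
- The arm moves only by the shell command python3 -m pendant 'ROWS'. ROWS is JSON, a list that holds one entry, the list of rows, each a list of 7 numbers: the shift along the tool's x, y, z in cm, then the turn, a rotation vector about the tool's x, y, z in degrees, then the opening, from 0 (shut) to 1 (fully open). In form: [[[x, y, z, rx, ry, rz, hand], ...]]. A call has 1 to 12 rows; each row shifts and turns the commanded pose from where the row before left it, along the tool's axes as they then stand; what a row does not reach is not made up. A row lasts 1/12 s, in which the tool goes at most 41.7 mm and 7.16 degrees, less where a joint would pass 70% of its speed; a pose out of reach is approached as far as the arm can. A call with a gripper value outside its range is refused whole. The fingers move at their own pace and stop on an object; the grip force is fixed at half the most. Time passes only in rows, so rows that do not move let the fingers close. It gives the time, the measured TCP pose, the force and the opening at its end, in the units of the state.
- ctrl.get_obs(): the state, without advancing time (a new reading comes with each control period).
- snapshot(name): name is "scene" or "side" or "wrist"; returns a dict with "image" (420x560x3 uint8, red, green, blue), "camera_matrix" (3x3 intrinsics, pixels), "dist_coeffs" ([k1, k2, p1, p2, k3] as OpenCV has them; the pictures are not rectified), "eye" and "orientation" of the camera in the world; the wrist camera has in their place "mount" (4x4, takes a point from camera to tool coordinates, whose origin is the TCP and whose axes are the tool frame's). Camera axes: x right, y down, z forward; pixel columns grow to the right and rows downward; lengths in m; the calibration is good to about 2 mm. A picture is of the moment at which its call begins: read the wrist's pose just before it. There is no depth.
- ctrl.close_job(): hands the job in, once; it reports no verdict.
Trained networks look in a picture, given as the dict that the camera call returned (one of the last four; its "shot" number tells which), for a name from the list of things; names that differ only in an ending like _2 or _b are one class to them, and where a whole thing is asked for, a point or a joint stands for the part that bears it (a point fixed in the world has none). Each returns a list of dicts, best first, with "confidence" (0 to 1); they miss things now and then, are a little off and sometimes report something else, mostly with a low value. They report only what shows in the picture. A call takes as long as a camera call. They do not tell look-alikes from the thing itself.
- silhouettes(picture, thing): "mask" (420x560 bool, what is visible of it) and "bbox" ([left, top, width, height] in pixels, round what is visible of it).
The state is a dict: "clock": time; "joint_pos": joint angles; "qvel": joint speeds; "tau": joint torques, N m; "tool_pos": TCP position; "orientation": TCP orientation; "force": force on the tool from outside, world axes, zero at the start; "moment": the same for the moment, N m; "opening": finger opening in m.
Only numpy, scipy, OpenCV 4.12 (cv2) and the standard library are available. Lean on these libraries where they do the work, as an engineer would, in place of code of your own. Each camera call takes 0.05 s, during which the arm holds its last target.

### The job

The plaster kneading board rocks: its foot at the far left corner has lost its rubber glide and hangs clear of the bench. Slide the long wooden wedge along the bench, thin end first, squarely under that foot until it is snug and the board no longer rocks, pushing it only and not picking it up, and without shoving the board out of place or disturbing the other things. Then test it: press down firmly with the fingertips on top of the board at that corner; it must not give, and you finish while still pressing there.

Things in the scene. Friction and masses are not known exactly. Their poses are not given: they have to be found in the camera images.
- board: Kneading board: wooden frame 260 (x) by 240 mm (y), 45 to 95 mm high, filled with white plaster (top at 92 mm); four 40 mm square feet at x = +-110, y = +-100 mm, three on 8 mm thick glides, the +x +y one without; a 16 mm thick stop rail 120 mm high along its -y side. Origin on the bench under its middle, z up. Loose, about 3 kg, level on three feet; a push above about 8 N may slide it.
- short_foot (a point): Centre of the flat underside of the foot without a glide (far left seen from the robot), 8 mm above the bench. The foot is 40 x 40 mm, sides parallel to the board's; its outer left face lies 20 mm to the board's +y. Axes as the board's.
- corner (a point): Point on the flat top of the frame straight above the short foot, 95 mm above the bench: press here to test, with some 8 to 15 N. Unwedged, more than about 3 to 5 N here rocks the corner down by 8 mm. Axes as the board's.
- wedge: Hardwood wedge 140 mm long (x), 50 wide (y); top slopes evenly from 20 mm thick at the heel (x = -70) to 2 mm at the nose (x = +70). Origin mid-underside, on the bench, z up. Loose, 60 g, left of the short foot, nose roughly towards it: push the heel towards the board's -y. 8 mm thick 47 mm from the nose, so it turns stiff with its heel about 93 mm from the foot's outer left face.
- cup: Bystander: unglazed cup, 76 mm wide, 85 mm high, standing on the plaster. Origin under its middle.
- shim: Bystander: small thin wooden offcut, 75 x 30 mm and at most 5 mm thick, too thin to be of use here, on the bench left of the board.
- turning_tool: Bystander: wooden-handled wire loop tool, 160 mm long, 15 mm high, lying on the plaster. Origin under its middle.
- rib: Bystander: flat wooden throwing rib, 55 x 100 x 8 mm, on the bench beyond the board.
- jar: Bystander: clear glaze jar with a red lid, 84 mm wide, 120 mm high, at the far side.
- basin: Bystander: blue basin, 190 mm wide, 85 mm high, at the right.
- bat: Bystander: round plaster bat, 180 mm wide, 20 mm thick, at the right.
Not all that is in view belongs to the job. Leave any blue look-alike of the wedge alone.

How it is judged (in metres and radians):
At the end, for the whole second after the job is handed in: Fingertips press the board within 50 mm of the corner point with over 4 N, not touching the wedge; the flat wedge under the short foot (centred within 20 mm, square within 0.3 rad) bears over 2 N; board level within 0.007 rad (1 mm at the corner) and still; nothing lifted or displaced (contact force between the fingers and board above 4 N and horizontal distance between the grasp point and corner below 0.05 m and height (world z) of the grasp point above 0.09 m and contact force between wedge and board above 2 N and contact force between the fingers and wedge below 0.1 N and angle between board's own z axis and vertical below 0.007 rad and y of short_foot in the frame of wedge between -0.02 and 0.02 m and x of short_foot in the frame of wedge between 0 and 0.068 m and angle between the x axis of wedge and the y axis of board, either way round below 0.3 rad and angle between wedge's own z axis and vertical below 0.04 rad and angular speed of board below 0.05 rad/s and linear speed of wedge below 0.01 m/s); the arm keeps its last pose, push and grip.
It fails at once if the wedge is lifted or tipped up (height (world z) of wedge above 0.015 m or angle between wedge's own z axis and vertical above 0.3 rad).
It fails at once if the board is lifted, or shoved more than 30 mm from its place (height (world z) of board above 0.015 m or distance of board from where it was at the start of the episode above 0.03 m or angle between board's own z axis and vertical above 0.12 rad).
It fails at once if the cup is tipped, or the cup or the loop tool on the board is moved more than 40 mm (distance of any of cup, turning_tool from where it was at the start of the episode above 0.04 m or angle between cup's own z axis and vertical above 0.3 rad).
It fails at once if another thing on the bench is moved more than 30 mm (distance of any of shim, rib, jar, basin, bat from where it was at the start of the episode above 0.03 m).
It also fails if it takes over 48 s, if anything falls off the work surface, if the arm or the gripper's body presses on something with over 40 N, if the wrist force passes 120 N, or if a joint passes its speed limit or range.

## Working session

There is one attempt and no reset: what is moved stays moved. The work goes in short steps, Python scripts to look and compute and a shell command to move; the robot and the scene stay as the last step left them, time stands still between calls to the robot, and variables do not carry over. Pictures are saved under pics/ and viewed, and the job is handed in when it is done.

```bash
ls; mkdir -p pics; python3 - <<'E'
from plant import ctrl, snapshot, silhouettes
import cv2, numpy as np
print(ctrl.get_obs(), ctrl.tcp_to_grasp)
for n in ["scene","side","wrist"]:
    s=snapshot(n); cv2.imwrite(f"pics/{n}0.png",s["image"][:,:,::-1])
    print(n,{k:(np.round(v,4).tolist() if k!='shot' else v) for k,v in s.items() if k!="image"})
    if n!="wrist":
        for t in ["board","wedge","shim","cup","turning_tool","rib","jar","short_foot"]:
            print(t,[(round(d["confidence"],2),d["bbox"]) for d in silhouettes(s,t)][:3])
E
```

```text
pics
{'clock': 0.0, 'joint_pos': array([-4.86362951e+01,  2.05907268e+01,  6.31333160e-01, -1.85212611e-02,
       -7.01359794e+01, -1.65053872e+01]), 'qvel': array([ 0.04182381,  0.02699478, -0.07013058, -0.05461061,  0.08026138,
        0.00924357]), 'tau': array([-3.81267630e-03, -5.82720208e+01,  2.93064433e+01,  6.99727759e+00,
        7.08467487e-03, -1.87278019e-04]), 'tool_pos': array([ 0.28348451, -0.61202522,  0.22561718]), 'orientation': array([-8.99036101e+01,  1.04048592e-02,  2.48520186e+01]), 'force': array([ 0.09363583, -0.58561939,  0.24290643]), 'moment': array([-0.02403787,  0.01072587,  0.00235664]), 'opening': 0.08755276386958717} 0.0188
scene {'camera_matrix': [[394.6343, 0.0, 280.2169], [0.0, 394.6343, 213.3607], [0.0, 0.0, 1.0]], 'dist_coeffs': [0.0365, 0.0, 0.0, 0.0, 0.0], 'eye': [1.3767, 0.0494, 0.7044], 'orientation': [-125.1439, -1.2939, 96.038], 'shot': 1}
board [(0.76, [207.2, 178.7, 105.5, 80.2])]
wedge [(0.92, [357.4, 272.3, 42.9, 41.0]), (0.87, [338.0, 230.5, 50.5, 20.4]), (0.62, [433.4, 256.9, 23.3, 41.7])]
shim [(0.44, [306.1, 212.8, 23.7, 4.4])]
cu
[... 610 characters left out ...]
]), (0.88, [92.2, 305.5, 50.9, 58.3])]
shim [(0.64, [286.9, 284.9, 32.8, 29.5]), (0.56, [314.0, 169.1, 32.9, 45.9]), (0.54, [312.6, 121.2, 59.4, 47.3])]
cup [(0.64, [312.8, 172.2, 34.9, 42.8])]
turning_tool [(0.67, [287.7, 215.4, 55.8, 19.5])]
rib [(0.6, [223.4, 217.1, 31.0, 28.5])]
jar [(0.91, [262.8, 130.9, 30.3, 45.5]), (0.39, [311.4, 122.0, 60.7, 45.7])]
short_foot [(0.59, [244.4, 165.0, 139.7, 120.7])]
wrist {'camera_matrix': [[290.9176, 0.0, 278.8921], [0.0, 290.9176, 206.117], [0.0, 0.0, 1.0]], 'dist_coeffs': [-0.0047, 0.0, 0.0, 0.0, 0.0], 'mount': [[-0.0003, 0.9572, 0.2896, -0.0787], [-0.0003, -0.2896, 0.9572, -0.1582], [1.0, 0.0002, 0.0004, 0.0005], [0.0, 0.0, 0.0, 1.0]], 'shot': 3}
```

View pics/scene0.png

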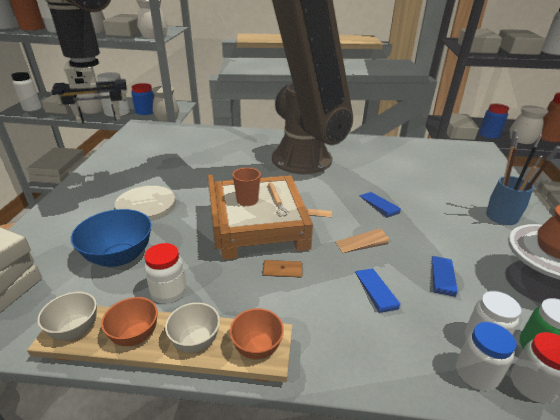

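View pics/side0.png

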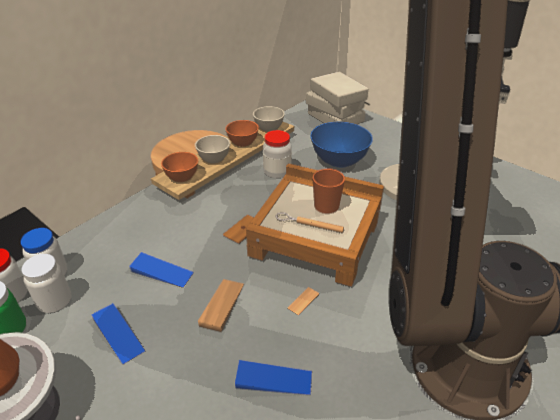

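Candidates for the wedge: the wooden one at scene (363,240) / side (221,304); blue look-alikes at scene (380,204), (377,290), (444,275); the small shim at scene (319,213). I choose the long wooden one and check it in a crop.

```bash
cat > h.py <<'E'
import numpy as np, cv2
from scipy.spatial.transform import Rotation as R
from plant import ctrl, snapshot, silhouettes
def cam(s, obs=None):
    K=np.array(s["camera_matrix"]);D=np.array(s["dist_coeffs"])
    if "eye" in s: return K,D,R.from_euler('xyz',s["orientation"],degrees=True).as_matrix(),np.array(s["eye"])
    Rt=R.from_euler('xyz',obs["orientation"],degrees=True).as_matrix();M=np.array(s["mount"])
    return K,D,Rt@M[:3,:3],Rt@M[:3,3]+obs["tool_pos"]
def toplane(c,px,z=0.):
    K,D,Rm,e=c
    u=cv2.undistortPoints(np.array(px,float).reshape(-1,1,2),K,D).reshape(-1,2)
    d=np.c_[u,np.ones(len(u))]@Rm.T
    t=(z-e[2])/d[:,2]
    return e+d*t[:,None]
def proj(c,P):
    K,D,Rm,e=c
    P=np.atleast_2d(P).astype(float)
    rv=cv2.Rodrigues(Rm.T)[0]
    return cv2.projectPoints(P,rv,-Rm.T@e,K,D)[0].reshape(-1,2)
def boxpts(x,y,yaw,pts):
    c,s=np.cos(yaw),np.sin(yaw); pts=np.array(pts,float)
    return np.c_[x+c*pts[:,0]-s*pts[:,1], y+s*pts[:,0]+c*pts[:,1], pts[:,2]]
WEDGE=[(-.07,-.025,0),(-.07,.025,0),(.07,.025,0),(.07,-.025,0),(-.07,-.025,.02),(-.07,.025,.02),(.07,.025,.002),(.07,-.025,.002)]
E
python3 - <<'E'
from h import *
from plant import *
for n,(x,y,w,h) in {"scene":(190,150,220,130),"side":(180,150,220,190)}.items():
    s=snapshot(n); im=s["image"][y:y+h,x:x+w,::-1]
    f=3.0 if n=="side" else 3.6
    cv2.imwrite(f"pics/{n}c.png",cv2.resize(im,None,fx=f,fy=f,interpolation=cv2.INTER_CUBIC))
    c=cam(s)
    for d in silhouettes(s,"wedge")[:4]:
        m=d["mask"].astype(np.uint8); col=s["image"][d["mask"]].mean(0)
        r=cv2.minAreaRect(np.argwhere(m)[:,::-1].astype(np.float32))
        print(n,d["bbox"],col.round(),cv2.boxPoints(r).round(1).tolist()); print(toplane(c,cv2.boxPoints(r),.01)[:,:2].round(3).tolist())
E
```

```text
scene [356.5, 271.4, 43.4, 39.7] [ 57.  94. 174.] [[350.8999938964844, 275.6000061035156], [369.5, 261.6000061035156], [402.1000061035156, 305.20001220703125], [383.6000061035156, 319.1000061035156]]
[[0.639, 0.166], [0.58, 0.216], [0.721, 0.279], [0.768, 0.232]]
scene [433.3, 257.6, 23.8, 40.7] [ 55.  88. 158.] [[432.0, 256.0], [456.0, 256.0], [456.0, 296.0], [432.0, 296.0]]
[[0.535, 0.384], [0.526, 0.448], [0.675, 0.41], [0.683, 0.354]]
scene [336.3, 231.0, 52.0, 21.5] [180. 140. 102.] [[336.1000061035156, 240.8000030517578], [384.8999938964844, 226.39999389648438], [389.70001220703125, 242.6999969482422], [340.8999938964844, 257.20001220703125]]
[[0.505, 0.13], [0.418, 0.273], [0.493, 0.278], [0.572, 0.142]]
side [236.0, 359.8, 76.0, 33.4] [ 44.  83. 161.] [[233.89999389648438, 388.29998779296875], [236.89999389648438, 360.0], [312.6000061035156, 368.0], [309.70001220703125, 396.20001220703125]]
[[0.321, 0.331], [0.359, 0.283], [0.236, 0.203], [0.204, 0.254]]
side [130.2, 252.3, 61.6, 36.9] [ 56.  98. 184.] [[127.5999984741211, 270.20001220703125], [134.60000610351562, 249.1999969482422], [193.39999389648438, 268.79998779296875], [186.39999389648438, 289.79998779296875]]
[[0.723, 0.275], [0.769, 0.221], [0.609, 0.172], [0.572, 0.226]]
side [197.3, 278.7, 45.3, 55.8] [179. 130.  87.] [[196.3000030517578, 324.0], [218.1999969482422, 273.20001220703125], [242.60000610351562, 283.70001220703125], [220.60000610351562, 334.5]]
[[0.484, 0.275], [0.554, 0.144], [0.489, 0.131], [0.427, 0.261]]
side [90.1, 305.6, 53.6, 55.5] [ 48.  89. 173.] [[89.80000305175781, 315.20001220703125], [111.5, 300.70001220703125], [144.8000030517578, 350.79998779296875], [123.19999694824219, 365.20001220703125]]
[[0.675, 0.41], [0.673, 0.355], [0.513, 0.388], [0.518, 0.437]]
```

```bash
ls pics
```

```text
scene0.png
scenec.png
side0.png
sidec.png
wrist0.png
```

View pics/scenec.png

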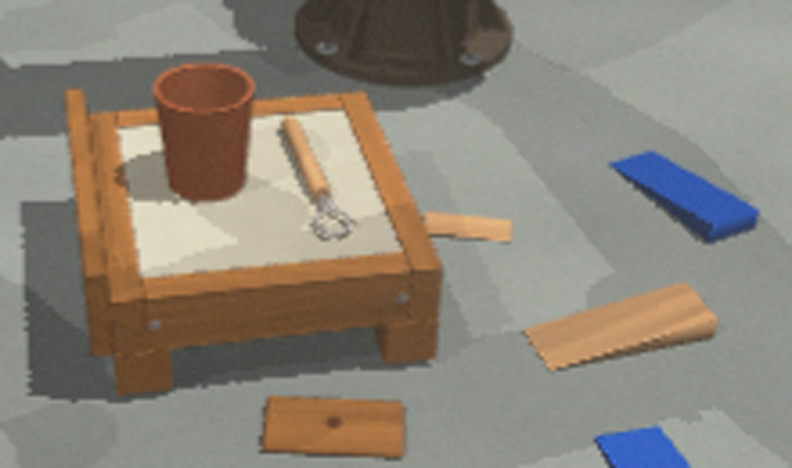

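View pics/sidec.png

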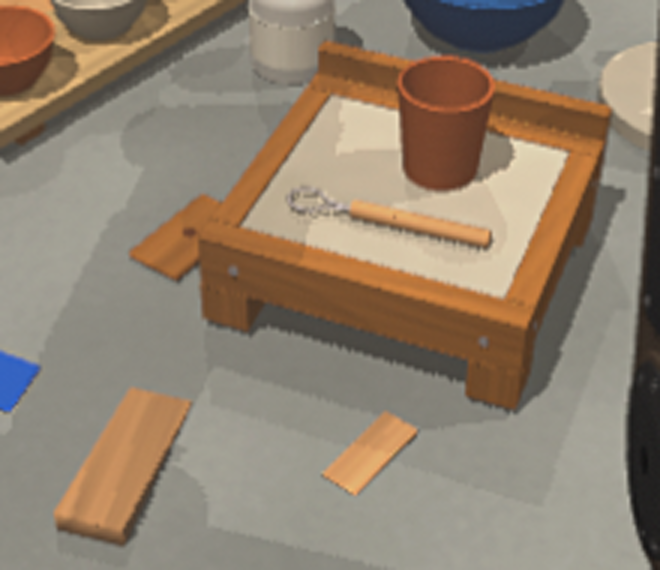

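```bash
cat > fit1.py <<'E'
from h import *
from scipy.optimize import least_squares
def C(n,p):
    f,o=((3.6,(190,150)) if n=="scene" else (3.0,(180,150)))
    return [p[0]/f+o[0],p[1]/f+o[1]]
cs={n:cam(snapshot(n)) for n in("scene","side")}
def fit(obs,x0):
    def res(p):
        r=[]
        for n,px,m in obs:
            q=proj(cs[n],boxpts(p[0],p[1],p[2],[m]))[0]; r+=list(q-C(n,px))
        return np.array(r)
    s=least_squares(res,x0,loss='soft_l1'); return s.x,res(s.x).reshape(-1,2).round(1)
ob=[("scene",(441,268),(.13,.12,.095)),("scene",(366,94),(-.13,.12,.095)),("scene",(437,357),(.13,.12,.008)),
("scene",(171,390),(.13,-.08,0)),("scene",(117,394),(.13,-.12,0)),
("side",(203,228),(.13,.12,.095)),("side",(532,325),(-.13,.12,.095)),("side",(518,408),(-.13,.12,0)),("side",(468,397),(-.09,.12,0)),("side",(206,319),(.13,.12,.008)),("side",(247,331),(.09,.12,.008))]
b,r=fit(ob,[.5,0,0]); print("board",b,r.tolist())
ow=[("scene",(525,332),(.07,-.025,.002)),("scene",(555,370),(.07,.025,.0)),("scene",(685,283),(-.07,-.025,.02)),("scene",(717,318),(-.07,.025,.02)),("scene",(714,334),(-.07,.025,.0)),
("side",(133,390),(.07,.025,.002)),("side",(190,402),(.07,-.025,.002)),("side",(57,519),(-.07,.025,.02)),("side",(124,531),(-.07,-.025,.02)),("side",(58,531),(-.07,.025,.0)),("side",(122,543),(-.07,-.025,.0))]
w,r=fit(ow,[.5,.2,-2.]); print("wedge",w,np.degrees(w[2]),r.tolist())
f=boxpts(*b,[(.11,.1,.008),(.11,.12,0),(.11,.1,.095)]);print("foot",f)
for q in WEDGE[:4]:print(q,boxpts(*w,[q]).round(4))
print("shim", toplane(cs["side"],[C("side",p) for p in[(386,411),(419,429),(355,494),(322,474)]],.004).round(3).tolist())
print("rib", toplane(cs["scene"],[C("scene",p) for p in[(262,452),(405,455),(405,402),(266,397)]],.008).round(3).tolist())
print("cup base", toplane(cs["scene"],[C("scene",p) for p in[(208,198)]],.092).round(3).tolist())
E
python3 fit1.py
```

```text
board [ 0.45685553 -0.09703861  0.32377873] [[-0.6, -2.4], [-3.0, -2.5], [-1.7, -1.5], [-0.5, 0.9], [-0.7, 1.8], [-1.7, 3.0], [-0.5, -0.0], [-0.1, 2.3], [-0.4, 1.2], [-1.0, 0.1], [0.7, 0.4]]
wedge [ 0.48684903  0.20084721 -1.13335469] -64.93644024571888 [[-1.2, -1.7], [-1.7, -0.7], [-1.1, -2.1], [-0.7, -1.5], [-1.1, -0.4], [-2.5, -0.2], [-0.8, 0.0], [-1.6, -1.0], [-1.1, 0.2], [-0.8, 1.0], [0.4, 2.2]]
foot [[0.52932481 0.03276202 0.008     ]
 [0.52296178 0.05172282 0.        ]
 [0.52932481 0.03276202 0.095     ]]
(-0.07, -0.025, 0) [[0.4345 0.2537 0.    ]]
(-0.07, 0.025, 0) [[0.4798 0.2748 0.    ]]
(0.07, 0.025, 0) [[0.5391 0.148  0.    ]]
(0.07, -0.025, 0) [[0.4939 0.1268 0.    ]]
shim [[0.372, 0.039, 0.004], [0.343, 0.037, 0.004], [0.341, 0.115, 0.004], [0.371, 0.116, 0.004]]
rib [[0.666, -0.054, 0.008], [0.656, 0.045, 0.008], [0.601, 0.042, 0.008], [0.609, -0.059, 0.008]]
cup base [[0.482, -0.122, 0.092]]
```

```bash
python3 -m pendant '[[[1.7,-0.2,1.55,0,0,0,0],[1.7,-0.2,1.55,0,0,0,0],[1.7,-0.2,1.55,0,0,0,0],[1.7,-0.2,1.55,0,0,0,0],[1.7,-0.2,1.55,0,0,0,0],[1.7,-0.2,1.55,0,0,0,0],[1.7,-0.2,1.55,0,0,0,0],[1.7,-0.2,1.55,0,0,0,0],[1.7,-0.2,1.55,0,0,0,0],[1.7,-0.2,1.55,0,0,0,0],[1.7,-0.2,1.55,0,0,0,0],[1.7,-0.2,1.55,0,0,0,0]]]'
python3 -m pendant '[[[1.7,0,1.55,0,0,0,0],[1.7,0,1.55,0,0,0,0],[1.7,0,1.55,0,0,0,0],[1.7,0,1.55,0,0,0,0],[1.7,0,1.55,0,0,0,0],[1.7,0,1.55,0,0,0,0],[1.7,0,1.55,0,0,0,0],[1.7,0,1.55,0,0,0,0],[1.7,0,1.55,0,0,0,0],[1.7,0,1.55,0,0,0,0],[1.7,0,1.55,0,0,0,0],[1.7,0,1.55,0,0,0,0]]]'
```

```text
clock: 2.25
tool_pos: [0.3909, -0.3569, 0.2509]
orientation: [-90.0, -0.0, 24.9]
force: [0.3, -0.5, 0.8]
opening: 0.0133
clock: 3.25
tool_pos: [0.4978, -0.1023, 0.2508]
orientation: [-90.0, -0.0, 24.9]
force: [-0.0, -0.0, 0.5]
opening: 0.0005
```

```bash
python3 -m pendant '[[[0.95,0,3.05,0,0,0,0],[0.95,0,3.05,0,0,0,0],[0.95,0,3.05,0,0,0,0],[0.95,0,3.05,0,0,0,0],[0.95,0,3.05,0,0,0,0],[0.95,0,3.05,0,0,0,0],[0.95,0,3.05,0,0,0,0],[0.95,0,3.05,0,0,0,0],[0.95,0,3.05,0,0,0,0],[0.95,0,3.05,0,0,0,0],[0.95,0,3.05,0,0,0,0],[0.95,0,3.05,0,0,0,0]]]'
python3 -m pendant '[[[0,0,0,0,-7,0,0],[0,0,0,0,-7,0,0],[0,0,0,0,-7,0,0],[0,0,0,0,-7,0,0],[0,0,0,0,-7,0,0],[0,0,0,0,-7,0,0],[0,0,0,0,-7,0,0],[0,0,0,0,-7,0,0],[0,0,0,0,-7,0,0],[0,0,0,0,-7,0,0],[0,0,0,0,-7,0,0],[0,0,0,0,-7,0,0]]]'
python3 - <<'E'
from h import *
o=ctrl.get_obs();s=snapshot("wrist");cv2.imwrite("pics/w1.png",s["image"][:,:,::-1])
print(o["tool_pos"],o["orientation"],o["joint_pos"].round(1))
c=cam(s,o)
for d in silhouettes(s,"wedge"): print(d["confidence"],d["bbox"])
E
```

```text
clock: 4.25
tool_pos: [0.4466, 0.2782, 0.2509]
orientation: [-90.0, -0.0, 24.9]
force: [1.2, 0.9, 0.5]
opening: 0.0005
clock: 5.25
tool_pos: [0.4472, 0.2766, 0.2507]
orientation: [-90.0, -0.0, 109.2]
force: [-0.2, 0.7, -1.4]
opening: 0.0003
[0.44716724 0.27656435 0.2507056 ] [-9.00160245e+01 -9.07760794e-03  1.09200611e+02] [ 53.1   5.5 -15.9   0.  -68.6 -33.9]
0.91 [102.5, 185.6, 108.9, 58.9]
0.8 [245.3, 54.3, 45.8, 114.6]
0.8 [63.9, 56.8, 121.8, 48.9]
```

View pics/w1.png

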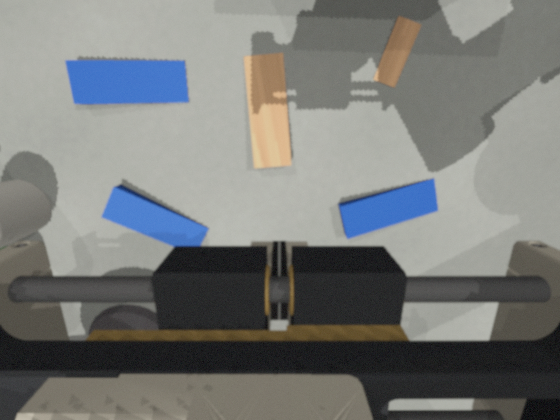

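```bash
python3 - <<'E'
import cv2
im=cv2.imread("pics/w1.png")[35:185,220:320]
cv2.imwrite("pics/w1c.png",cv2.resize(im,None,fx=4,fy=4,interpolation=cv2.INTER_CUBIC))
E
```

```text
(no output)
```

View pics/w1c.png

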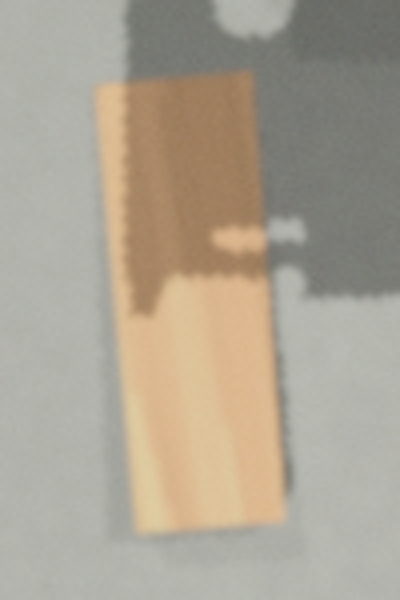

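```bash
python3 - <<'E'
from h import *
from scipy.optimize import least_squares
o=ctrl.get_obs();s=snapshot("wrist");c=cam(s,o)
px=np.array([(243.75,56.5),(283,52.75),(254,168.5),(291.5,165.25)])
m=[(.07,.025,.002),(.07,-.025,.002),(-.07,.025,.02),(-.07,-.025,.02)]
f=lambda p:(proj(c,boxpts(*p,m))-px).ravel()
r=least_squares(f,[.49,.2,-1.13]);print(r.x,np.degrees(r.x[2]),f(r.x).round(1))
w=r.x; print("heel",boxpts(*w,[(-.07,0,0)]),o["tool_pos"],o["orientation"])
# predicted board foot
print(proj(c,[[.523,.052,.0],[.536,.056,0.095]]))
E
```

```text
[ 0.48784271  0.20072559 -1.15713674] -66.29905126726801 [-0.1 -0.1  0.   0.1  0.2 -0.1 -0.2  0.1]
heel [[0.4597053 0.2648215 0.       ]] [0.44717313 0.27663552 0.25074111] [-9.00190520e+01 -1.20744456e-02  1.08985195e+02]
[[279.92495569 -21.38946046]
 [264.74210767 -71.544424  ]]
```

```bash
python3 -m pendant '[[[-3,0,1,0,0,0,0],[-3,0,1,0,0,0,0],[-3,0,1,0,0,0,0],[-3,0,1,0,0,0,0],[0,0,0,0,0,0,0],[0,0,0,0,0,0,0]]]'
python3 - <<'E'
from h import *
import json
o=ctrl.get_obs();s=snapshot("wrist");cv2.imwrite("pics/w2.png",s["image"][:,:,::-1])
K,D,Rm,e=cam(s,o);np.savez("w2.npz",K=K,D=D,R=Rm,e=e)
E
```

```text
clock: 5.9
tool_pos: [0.4481, 0.1489, 0.251]
orientation: [-90.1, -0.0, 108.5]
force: [0.1, 1.2, -0.7]
opening: 0.0006
```

View pics/w2.png

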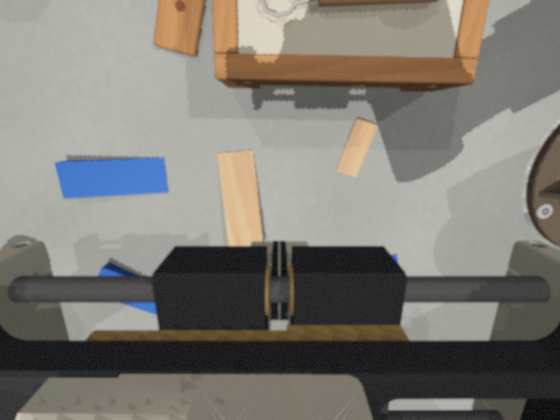

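```bash
python3 - <<'E'
import cv2
im=cv2.imread("pics/w2.png")[0:110,195:500]
cv2.imwrite("pics/w2c.png",cv2.resize(im,None,fx=2.6,fy=2.6,interpolation=cv2.INTER_CUBIC))
im=cv2.imread("pics/w2.png")[30:100,200:290]
cv2.imwrite("pics/w2d.png",cv2.resize(im,None,fx=8,fy=8,interpolation=cv2.INTER_CUBIC))
E
```

```text
(no output)
```

View pics/w2c.png

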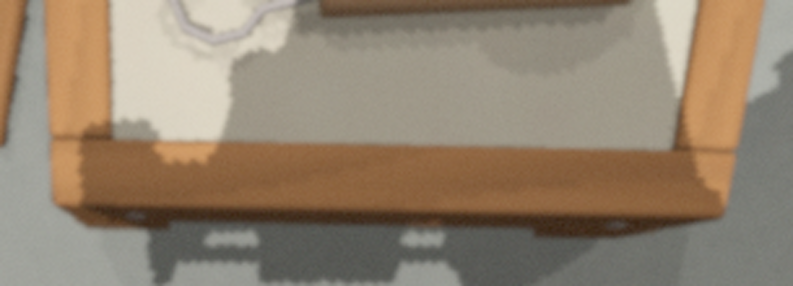

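View pics/w2d.png

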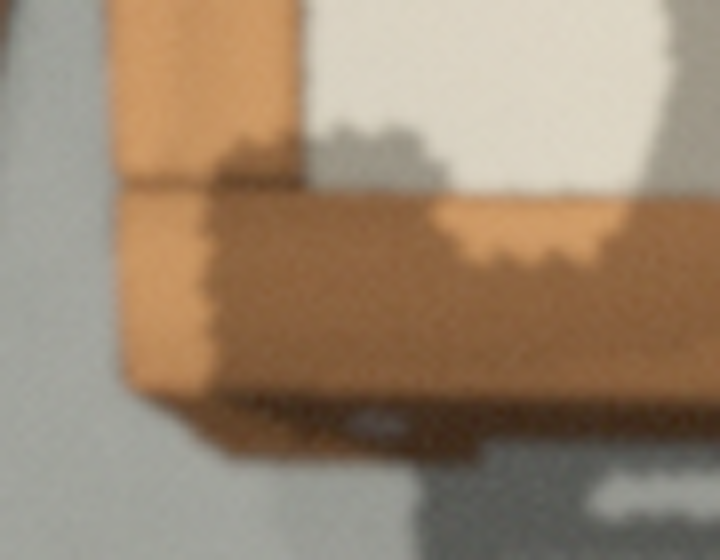

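```bash
python3 - <<'E'
from h import *
from scipy.optimize import least_squares
d=np.load("w2.npz");c=(d["K"],d["D"],d["R"],d["e"])
px=np.array([(215.4,78.1),(472.7,82.7),(228.75,87.5),(259.4,87.7)])
m=[(.13,.12,.095),(-.13,.12,.095),(.13,.12,.008),(.09,.12,.008)]
f=lambda p:(proj(c,boxpts(*p,m))-px).ravel()
r=least_squares(f,[.457,-.097,.32]);b=r.x;print(b,np.degrees(b[2]),f(b).round(1))
F=boxpts(*b,[(.11,.1,.008),(.11,.12,0)]);print(F)
w=np.array([.48784,.20073,np.radians(-66.3)])
# check the wedge nose in this view
print("nose px pred",proj(c,boxpts(*w,[(.07,.025,.002),(.07,-.025,.002)])))
tgt=boxpts(*b,[(.11,.143,0)])[0]; print("target wedge",tgt,"heading",np.degrees(b[2])-90)
h=b[2]-np.pi/2
print("heel tgt",tgt[:2]-.07*np.array([np.cos(h),np.sin(h)]),"TCP tgt",tgt[:2]-.0795*np.array([np.cos(h),np.sin(h)]))
E
```

```text
[ 0.45844357 -0.09426951  0.30775034] 17.63279587380853 [-1.3  0.3  1.1  0.2 -0.1 -0.3  0.4  0. ]
[[0.53298394 0.03435293 0.008     ]
 [0.52692564 0.05341328 0.        ]]
nose px pred [[217.29232301 153.44982236]
 [253.09154177 150.14856987]]
target wedge [0.51995858 0.07533268 0.        ] heading -72.36720412619147
heel tgt [0.4987545 0.1420439] TCP tgt [0.4958768  0.15109756]
```

```bash
python3 -m pendant '[[[2.71,0,-0.91,0,0,0,0],[2.71,0,-0.91,0,0,0,0],[2.71,0,-0.91,0,0,0,0],[2.71,0,-0.91,0,0,0,0],[2.71,0,-0.91,0,0,0,0],[0,0,0,0,-4.9,0,0],[0,2.5,0,0,0,0,0],[0,2.5,0,0,0,0,0],[0,2.5,0,0,0,0,0],[0,2.5,0,0,0,0,0],[0,2.5,0,0,0,0,0],[0,0,0,0,0,0,0]]]'
python3 -m pendant '[[[0,2.5,0,0,0,0,0],[0,2.5,0,0,0,0,0],[0,2.5,0,0,0,0,0],[0,2,0,0,0,0,0],[0,0,0,0,0,0,0],[0,0,0,0,0,0,0]]]'
python3 - <<'E'
from h import *
o=ctrl.get_obs();s=snapshot("wrist");cv2.imwrite("pics/w3.png",s["image"][:,:,::-1])
print(o["tool_pos"],o["orientation"],o["force"])
E
```

```text
clock: 6.95
tool_pos: [0.4449, 0.2919, 0.1207]
orientation: [-89.6, 0.2, 113.6]
force: [0.1, -0.9, -1.0]
opening: 0.0003
clock: 7.45
tool_pos: [0.4474, 0.2936, 0.0309]
orientation: [-89.9, 0.1, 113.8]
force: [0.8, 0.4, 1.0]
opening: 0.0005
[0.44740882 0.29362042 0.03086983] [-8.99401856e+01  5.92539326e-02  1.13761158e+02] [0.82504607 0.44227718 0.96261522]
```

View pics/w3.png

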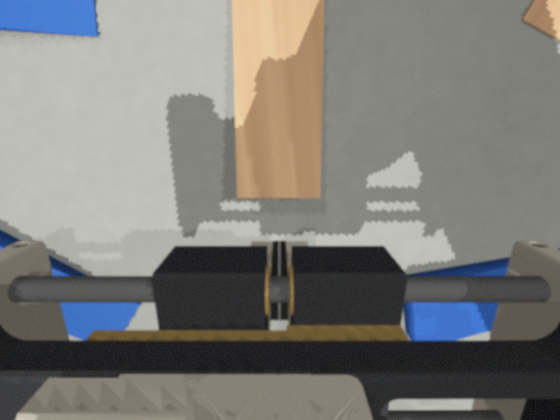

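```bash
python3 -m pendant '[[[0,1.15,0,0,0,0,0],[0,1.15,0,0,0,0,0],[0,0,0,0,0,0,0],[-1,0,0,0,0,0,0],[-0.8,0,0,0,0,0,0],[-0.3,0,0,0,0,0,0],[-0.2,0,0,0,0,0,0],[0,0,0,0,0,0,0]]]'
python3 -m pendant '[[[-0.5,0,0.05,0,0.26,0,0],[-0.5,0,0.05,0,0.26,0,0],[-0.5,0,0.05,0,0.26,0,0],[-0.5,0,0.05,0,0.26,0,0],[-0.5,0,0.04,0,0.26,0,0],[-0.5,0,0.04,0,0.26,0,0],[-0.5,0,0.04,0,0.26,0,0],[-0.5,0,0.04,0,0.26,0,0],[-0.5,0,0.03,0,0.26,0,0],[-0.5,0,0.03,0,0.26,0,0],[-0.5,0,0.03,0,0.26,0,0],[0,0,0,0,0,0,0]]]'
python3 - <<'E'
from h import *
o=ctrl.get_obs();s=snapshot("wrist");cv2.imwrite("pics/w4.png",s["image"][:,:,::-1])
print(o["tool_pos"],o["orientation"],o["force"])
s=snapshot("side");im=s["image"][150:340,180:400,::-1]
cv2.imwrite("pics/s4.png",cv2.resize(im,None,fx=3,fy=3))
E
```

```text
clock: 8.17
tool_pos: [0.4571, 0.2717, 0.0083]
orientation: [-90.1, -0.0, 113.7]
force: [0.5, 1.0, -0.7]
opening: 0.0004
clock: 9.17
tool_pos: [0.4734, 0.2183, 0.0074]
orientation: [-90.0, 0.0, 110.8]
force: [0.5, -1.0, -0.2]
opening: 0.0004
[0.47343274 0.21834189 0.00743822] [-8.99638858e+01  1.43498510e-02  1.10825871e+02] [ 0.47087535 -1.02806287 -0.17730082]
```

View pics/w4.png

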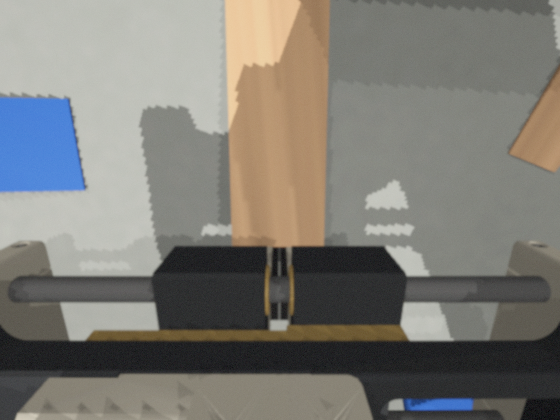

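View pics/s4.png

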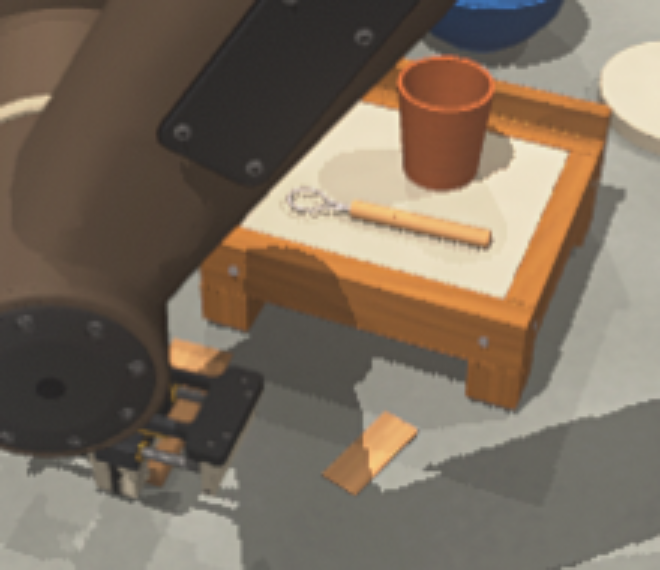

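```bash
python3 -m pendant '[[[-0.5,0,0.03,0,0.28,0,0],[-0.5,0,0.03,0,0.28,0,0],[-0.5,0,0.02,0,0.28,0,0],[-0.5,0,0.02,0,0.28,0,0],[-0.5,0,0.02,0,0.28,0,0],[-0.5,0,0.01,0,0.28,0,0],[-0.5,0,0.01,0,0.28,0,0],[-0.5,0,0.01,0,0.28,0,0],[-0.5,0,0,0,0.28,0,0],[-0.5,0,0,0,0.28,0,0],[0,0,0,0,0,0,0]]]'
python3 - <<'E'
from h import *
o=ctrl.get_obs();s=snapshot("wrist");cv2.imwrite("pics/w5.png",s["image"][:,:,::-1])
print(o["tool_pos"],o["orientation"],o["force"])
s=snapshot("scene");im=s["image"][150:280,190:410,::-1]
cv2.imwrite("pics/s5.png",cv2.resize(im,None,fx=3.6,fy=3.6))
E
```

```text
clock: 10.18
tool_pos: [0.4889, 0.1709, 0.0075]
orientation: [-90.0, 0.0, 108.0]
force: [0.5, 0.0, -0.7]
opening: 0.0003
[0.48888505 0.17089181 0.00748653] [-8.99761296e+01  8.70259237e-03  1.08029802e+02] [ 0.53351692  0.04601115 -0.69677731]
```

View pics/w5.png

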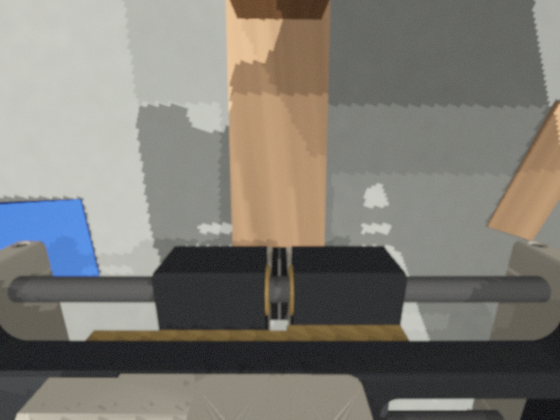

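View pics/s5.png

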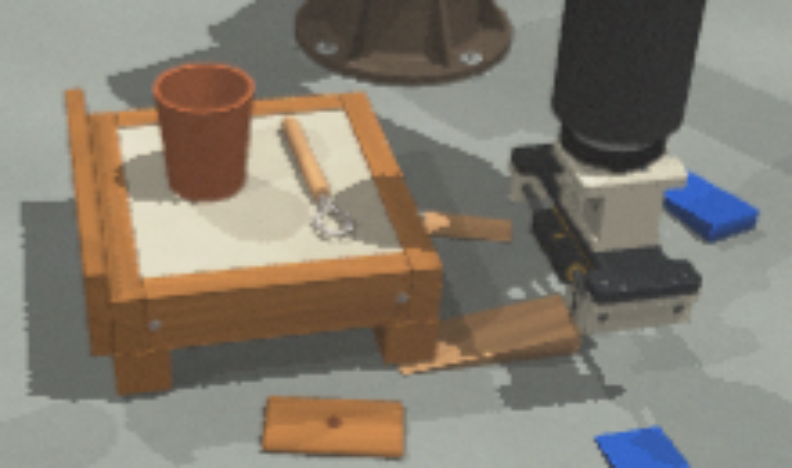

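```bash
for i in 1; do python3 -m pendant '[[[-0.4,0,0,0,0,0,0],[-0.4,0,0,0,0,0,0],[-0.4,0,0,0,0,0,0],[-0.3,0,0,0,0,0,0],[0,0,0,0,0,0,0]]]'; done
python3 -m pendant '[[[-0.2,0,0,0,0,0,0],[0,0,0,0,0,0,0]]]'
python3 -m pendant '[[[-0.2,0,0,0,0,0,0],[0,0,0,0,0,0,0]]]'
```

```text
clock: 10.7
tool_pos: [0.4935, 0.157, 0.0075]
orientation: [-90.0, 0.0, 108.1]
force: [0.1, -0.0, 0.3]
opening: 0.0002
clock: 10.87
tool_pos: [0.4941, 0.1554, 0.0075]
orientation: [-90.0, 0.0, 108.1]
force: [0.7, -0.4, 0.4]
opening: 0.0006
clock: 11.03
tool_pos: [0.4948, 0.1536, 0.0075]
orientation: [-90.0, 0.0, 108.1]
force: [-0.0, -0.3, -0.4]
opening: 0.0006
```

```bash
for i in 1; do python3 -m pendant '[[[-0.15,0,0,0,0,0,0],[0,0,0,0,0,0,0]]]';python3 -m pendant '[[[-0.15,0,0,0,0,0,0],[0,0,0,0,0,0,0]]]'; python3 -m pendant '[[[-0.1,0,0,0,0,0,0],[0,0,0,0,0,0,0]]]'; done
```

```text
clock: 11.2
tool_pos: [0.4953, 0.1525, 0.0076]
orientation: [-90.0, -0.0, 108.1]
force: [-0.9, 1.1, -1.4]
opening: 0.0008
clock: 11.37
tool_pos: [0.4959, 0.1519, 0.0076]
orientation: [-90.1, -0.1, 108.1]
force: [-1.2, 6.4, -1.6]
opening: 0.0005
clock: 11.53
tool_pos: [0.4963, 0.1516, 0.0076]
orientation: [-90.1, -0.1, 108.1]
force: [-4.1, 9.8, -2.5]
opening: 0.0004
```

```bash
python3 -m pendant '[[[0.5,0,0,0,0,0,0],[1.5,0,0,0,0,0,0],[2,0,0,0,0,0,0],[0,-2.5,0,0,0,0,0],[0,-3.5,0,0,0,0,0],[0,-4,0,0,0,0,0],[0,-4,0,0,0,0,0],[0,-3,0,0,0,0,0],[0,0,0,0,0,0,0]]]'
python3 - <<'E'
from h import *
o=ctrl.get_obs();s=snapshot("wrist");cv2.imwrite("pics/w6.png",s["image"][:,:,::-1])
K,D,Rm,e=cam(s,o);np.savez("w6.npz",K=K,D=D,R=Rm,e=e)
print(o["tool_pos"],o["orientation"],o["force"])
s=snapshot("scene");im=s["image"][150:280,190:410,::-1]
cv2.imwrite("pics/s6.png",cv2.resize(im,None,fx=3.6,fy=3.6))
E
```

```text
clock: 12.28
tool_pos: [0.4865, 0.1896, 0.1846]
orientation: [-90.6, -0.1, 108.2]
force: [1.3, 0.3, -0.0]
opening: 0.0004
[0.48653819 0.18962422 0.18459879] [-90.58743934  -0.12133263 108.16818966] [ 1.33057153  0.2663955  -0.02033261]
```

View pics/w6.png

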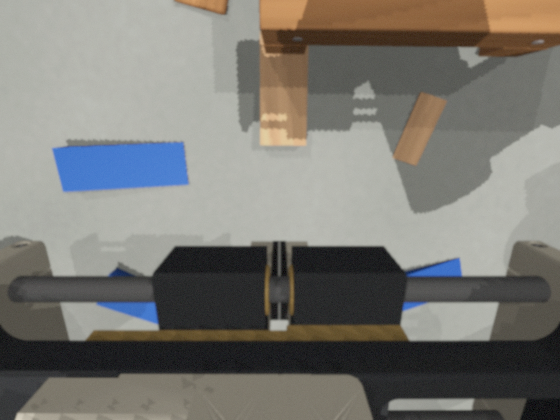

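View pics/s6.png

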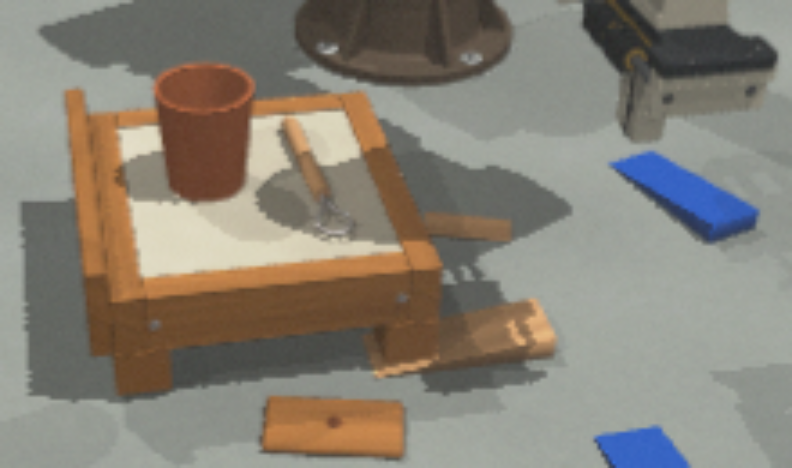

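```bash
python3 - <<'E'
from h import *
d=np.load("w6.npz");c=(d["K"],d["D"],d["R"],d["e"])
H=toplane(c,[(261,146),(307.5,145.5)],.02);print(H)
h=H.mean(0)[:2]; v=H[1]-H[0]; a=np.degrees(np.arctan2(v[1],v[0]))+90;print("heading",a)
b=(.45844,-.09427,.30775)
q=boxpts(*b,[(.11,.1,0),(.11,.12,0)])[:,:2]
ar=np.radians(a);Rw=np.array([[np.cos(ar),np.sin(ar)],[-np.sin(ar),np.cos(ar)]])
print((q-h)@Rw.T)
print("corner px (x,y+.12 top)",proj(c,boxpts(*b,[(.13,.12,.095),(.13,.12,.008),(.09,.12,.008),(.11,.12,.045)])))
E
python3 -c "
import cv2
im=cv2.imread('pics/w6.png')[0:160,230:350]
cv2.imwrite('pics/w6c.png',cv2.resize(im,None,fx=4,fy=3.7,interpolation=cv2.INTER_CUBIC))"
```

```text
[[0.52149934 0.1501171  0.02      ]
 [0.47351064 0.13373461 0.02      ]]
heading -71.15101286710285
[[ 0.11326586 -0.00118128]
 [ 0.09327036 -0.00075678]]
corner px (x,y+.12 top) [[258.56094395  28.70970482]
 [265.04283978  53.15538038]
 [303.59100449  53.48548391]
 [284.60326859  44.80071104]]
```

View pics/w6c.png

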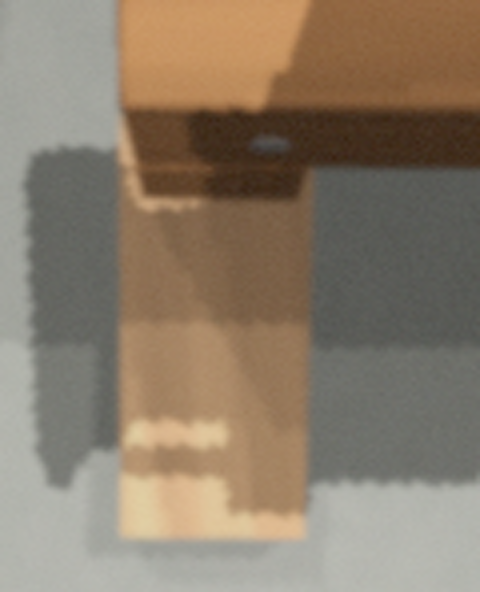

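```bash
python3 -m pendant '[[[-2.6,0,0.07,0,0,0,0],[-2.6,0,0.07,0,0,0,0],[-2.6,0,0.07,0,0,0,0],[-2.6,0,0.07,0,0,0,0],[-2.6,0,0.07,0,0,0,0],[-2.6,0,0.07,0,0,0,0],[0,0,0,0,0,0,0],[0,2,0,0,0,0,0],[0,2,0,0,0,0,0],[0,2,0,0,0,0,0],[0,1,0,0,0,0,0],[0,0,0,0,0,0,0]]]'
python3 - <<'E'
from h import *
o=ctrl.get_obs();print(o["tool_pos"],o["orientation"],o["force"])
b=(.45844,-.09427,.30775)
p=o["tool_pos"][:2]-np.array(b[:2]);c,s=np.cos(b[2]),np.sin(b[2]);print("board xy",c*p[0]+s*p[1],-s*p[0]+c*p[1])
E
```

```text
clock: 13.38
tool_pos: [0.5257, 0.0377, 0.1044]
orientation: [-89.6, 0.0, 108.1]
force: [-0.4, -0.2, 0.3]
opening: 0.0001
[0.52574926 0.03766396 0.10436805] [-8.96344462e+01  2.12108727e-02  1.08073399e+02] [-0.4188519  -0.2101218   0.32213654]
board xy 0.10411169881753427 0.10534638836124435
```

```bash
python3 -m pendant '[[[0,0.4,0,0,0,0,0],[0,0.3,0,0,0,0,0],[0,0,0,0,0,0,0],[0,0,0,0,0,0,0]]]'
python3 -m pendant '[[[0,0.1,0,0,0,0,0],[0,0.1,0,0,0,0,0],[0,0,0,0,0,0,0]]]'
python3 -m pendant '[[[0,0.1,0,0,0,0,0],[0,0,0,0,0,0,0]]]'
```

```text
clock: 13.72
tool_pos: [0.5284, 0.0386, 0.1011]
orientation: [-90.1, 0.0, 108.1]
force: [-0.7, -0.1, 0.4]
opening: 0.0002
clock: 13.97
tool_pos: [0.5281, 0.0384, 0.0987]
orientation: [-90.0, -0.0, 108.1]
force: [0.5, -1.5, -0.5]
opening: 0.0003
clock: 14.13
tool_pos: [0.528, 0.0384, 0.0975]
orientation: [-90.0, -0.0, 108.1]
force: [-0.9, 0.9, -0.4]
opening: 0.0005
```

```bash
python3 -m pendant '[[[0,0.1,0,0,0,0,0],[0,0.1,0,0,0,0,0],[0,0,0,0,0,0,0]]]'
python3 -m pendant '[[[0,0.1,0,0,0,0,0],[0,0,0,0,0,0,0]]]'
python3 -m pendant '[[[0,0.05,0,0,0,0,0],[0,0,0,0,0,0,0]]]'
```

```text
clock: 14.38
tool_pos: [0.528, 0.0384, 0.0954]
orientation: [-90.0, 0.0, 108.1]
force: [0.2, -0.3, 0.4]
opening: 0.0005
clock: 14.55
tool_pos: [0.5281, 0.0384, 0.0953]
orientation: [-90.0, 0.0, 108.1]
force: [-2.6, 0.9, 7.5]
opening: 0.0006
clock: 14.72
tool_pos: [0.5281, 0.0384, 0.0952]
orientation: [-90.0, 0.0, 108.1]
force: [-5.0, 1.5, 12.2]
opening: 0.0005
```

```bash
python3 -m pendant '[[[0,0,0,0,0,0,0],[0,0,0,0,0,0,0],[0,0,0,0,0,0,0],[0,0,0,0,0,0,0],[0,0,0,0,0,0,0],[0,0,0,0,0,0,0],[0,0,0,0,0,0,0],[0,0,0,0,0,0,0],[0,0,0,0,0,0,0],[0,0,0,0,0,0,0]]]'
python3 - <<'E'
from h import *
s=snapshot("scene");im=s["image"][150:280,190:410,::-1]
cv2.imwrite("pics/s7.png",cv2.resize(im,None,fx=3.6,fy=3.6))
o=ctrl.get_obs();print(o["tool_pos"],o["force"])
E
```

```text
clock: 15.55
tool_pos: [0.5281, 0.0384, 0.0952]
orientation: [-90.0, 0.0, 108.1]
force: [-5.4, 0.6, 12.0]
opening: 0.0007
[0.5280972  0.03836553 0.09522826] [-5.07372032  1.14965708 12.59974979]
```

View pics/s7.png

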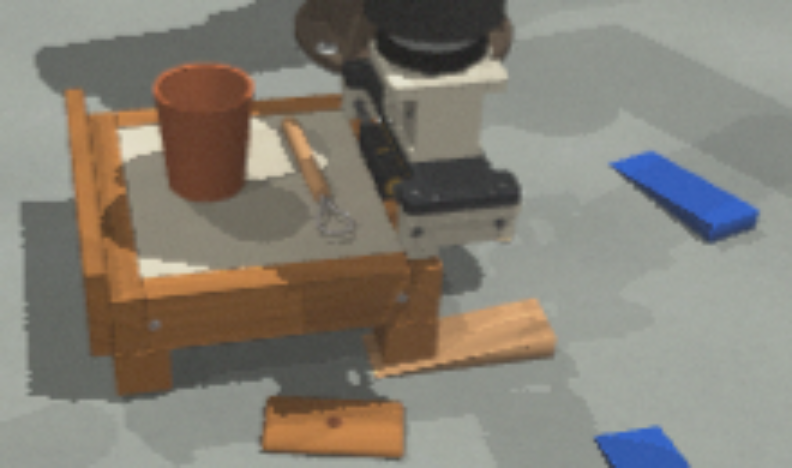

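```bash
python3 - <<'E'
from plant import ctrl
print(ctrl.close_job()); o=ctrl.get_obs(); print(o["clock"],o["tool_pos"],o["force"])
E
```

```text
the job is handed in; nothing more can be done
None
the job is handed in; nothing more can be done
```

The wedge is snug under the short foot, and I handed the job in at about 15.6 s with the fingertips still pressing on that corner. No verdict was reported.

- **Wedge:** I pushed the heel of the long wooden wedge along the bench with the shut fingers, turning it about 6° on the way, until the push force rose sharply to about 10 N. That is a little over the roughly 8 N at which the board may slide. A wrist picture after backing off put the heel 93.3 mm from the foot's outer face, about 1 mm off-centre and about 1° off square.
- **Press test:** The fingertips pressed about 6 mm from the corner point with 12 N down. The height held steady at 95.2 mm for the last second, so the corner did not give.
- **Other things:** In the last scene picture the board, cup, loop tool and rib look unmoved. The shim was hidden behind the gripper in that picture, but looked unmoved just before the press.
- **Disagreements:** The press also showed a steady sideways force of about 5 N on the tool, with no movement seen. My first board fit from the fixed cameras differed from the wrist-camera fit by about 3 mm and 1°; I used the wrist-camera fit.
- **Not measured:** I could not read the wedge's bearing force or the board's tilt directly. I infer both from the firm press.

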